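# Empty the drop-bottom batch bin into the catch tray

## Robot

A 6-joint arm with a two-finger parallel gripper is mounted at the origin on the work surface. World frame = base frame: x ahead of the robot, y to its left, z up, the work surface at z = 0. Lengths are in m, angles in rad, forces in N, time in s.
With the tool pointing down it reaches from about 0.375 to 0.9 m from the base axis. Payload 3.1 kg.
Tool frame: the origin (TCP) lies between the finger pads; the fingertips stand 11 mm ahead of it and the grasp point (between the pads) lies 8 mm behind it; z points along the fingers, y is the line along which they close (so a half turn about z gives the same grasp; the last joint's range is limited). The gripper opens to 87 mm and grips with 3 to 60 N. Pads are 19 mm wide; open, the fingers measure 117 mm over their backs; the gripper's body (75 mm by 190 mm) begins 51 mm behind the grasp point.
Start: joints at [0.946, 0.527, 1.433, -0, 1.181, -0.178], TCP at [0.27, 0.564, 0.234] pointing down, gripper open.
Joint ranges: [-3.08, 3.08], [-0.75, 2.2], [0.22, 2.44], [-1.43, 4.57], [0, 2.65], [-2.85, 2.85]. Speed limits (rad/s): [2.79, 2.79, 3.14, 3.14, 3.14, 3.14].

## Interface

Orientations are given as a rotation vector (axis times angle).
In Python, from station import r, eyes gives the robot as it stands (r), with the cameras (eyes).
- The arm moves only by the shell command python3 steer.py 'ROWS' [FORCE]. ROWS is rows parted by semicolons, their numbers by spaces, 1 to 10 of them, each of 5 numbers: dx, dy, dz in m, then a turn about the tool's z in rad, then the finger opening in m; each row shifts and turns the commanded pose from where the row before left it, along the tool's axes as they then stand; what a row does not reach is not made up. A row lasts 1/12 s, in which the tool goes at most 0.0417 m and 0.125 rad, less where a joint would pass 70% of its speed; a pose out of reach is approached as far as the arm can. The fingers move at their own pace and stop on an object; FORCE is the grip in N (left out, the last holds). Time passes only in rows, so rows that do not move let the fingers close. It prints the time, the measured TCP pose, the force, the opening and the grip force at its end.
- r.read_state(): the state, without advancing time (a new reading comes with each control period).
- eyes.capture(name): name is "side" or "top" or "wrist"; returns the picture (384x512x3 uint8, blue, green, red); there is no depth.
- eyes.camera_params(name): a dict with "camera_matrix" (3x3 intrinsics, pixels), "R" (3x3) and "t" (3): a world point X has camera coordinates R X + t. Camera axes: x right, y down, z forward; pixel columns grow to the right and rows downward; lengths in m; the calibration is good to about 2 mm. A picture is of the moment at which its call begins: read the wrist's pose just before it. camera_params takes no time and is no camera call; for the wrist camera it gives the pose at the moment of the call.
- r.close_job(): hands the job in; it is judged then, once.
The state is a dict: "time_s": time; "joint_positions": joint angles; "qd": joint speeds; "effort": joint torques, N m; "tool_pos": TCP position; "orientation": TCP orientation; "contact_force": force on the tool from outside, world axes, zero at the start; "wrist_torque": the same for the moment, N m; "gripper_width": finger opening in m; "finger_force": force on a finger pad.
Only numpy, scipy, OpenCV 4.12 (cv2) and the standard library are available. Lean on these libraries where they do the work, as an engineer would, in place of code of your own. Each camera call takes 0.05 s, during which the arm holds its last target. There are 200 camera calls.

## Task

Slide the catch tray under the drop-bottom bin so that it lies below the whole mouth, then draw the latch bolt so the floor swings open and drops all six steel points into the tray. Then pull the tray back out on the right-hand side of the bin (as seen from the latch side) until all of it is clear of the bin, let go, and leave it standing on the bench with the six points in it; do not disturb the other things on the bench.

Things in the scene. Friction and masses are not known exactly. Their poses are not given: they have to be found in the camera images.
- hopper: Drop-bottom batch bin: open-topped aluminium box (mouth 100 mm in x, 90 mm in y, 5 mm walls, rim 230 mm above the bench) on two dark steel posts behind it, bolted to the bench. Origin: on the bench, right under the centre of the mouth. Own axes: x from the latch side (front) to the hinge and posts (rear), y to the left as seen from the front (towards the bin from the latch), z up.
- mouth (a point): Centre of the bin's shut floor, its top side, 170 mm above the bin's origin, axes as the bin's. Below it the bin is open for a tray: front and side walls end 135 mm above the bench, the bolt's guide shelf (44 mm wide, reaching 150 mm in front of the centre) 144 mm above it; only the posts and foot plate, more than 95 mm behind the centre (bin's +x), stand on the bench.
- trapdoor (a joint): Angle of the trapdoor floor, rad: 0 shut (level), up to 1.35 hanging open. Hinged along the rear wall; it falls open by itself as soon as the latch bolt is drawn, and its free edge then hangs about 70 mm above the bench, above the tray's rim.
- latch (a joint): Travel of the latch bolt, m: starts 0 to 0.003, 0.04 fully drawn. It slides straight out of the front of the bin (bin's -x) with about 2 N of friction, no spring: it stays where it is left. The floor is freed after about 0.012.
- latch_tab (a point): Centre of the top of the upright steel tab on the latch bolt: 12 mm thick along the bin's y, 18 mm wide along the bin's x, its top 235 mm above the bench, 64 mm tall. It stands 92 mm in front of the bin's origin (bin's -x), with 28 mm free between it and the bin's front wall; it moves with the bolt. Its axes are the bin's.
- tray: Loose aluminium catch tray, 0.45 kg, open basin 166 (x) by 146 (y) by 40 mm high, 3 mm walls and floor. Origin: centre of the basin's underside. On its own -y side a flat arm lies on the bench and carries the upright pull tab. It slides on the bench.
- tray_tab (a point): Centre of the top of the tray's upright pull tab: 12 mm thick along the tray's x, 26 mm along the tray's y, 64 mm tall with its top 72 mm above the bench. It lies 118 mm from the tray's origin along the tray's -y. Its axes are the tray's.
- point0: One of six alike turned steel points of the batch in the bin: hexagonal foot 20 mm across flats and 10 mm high, with a cone on it, 34 mm high in all, about 30 g. Origin: centre of the foot's underside, z along the cone.
- point1: One of six alike turned steel points of the batch in the bin: hexagonal foot 20 mm across flats and 10 mm high, with a cone on it, 34 mm high in all, about 30 g. Origin: centre of the foot's underside, z along the cone.
- point2: One of six alike turned steel points of the batch in the bin: hexagonal foot 20 mm across flats and 10 mm high, with a cone on it, 34 mm high in all, about 30 g. Origin: centre of the foot's underside, z along the cone.
- point3: One of six alike turned steel points of the batch in the bin: hexagonal foot 20 mm across flats and 10 mm high, with a cone on it, 34 mm high in all, about 30 g. Origin: centre of the foot's underside, z along the cone.
- point4: One of six alike turned steel points of the batch in the bin: hexagonal foot 20 mm across flats and 10 mm high, with a cone on it, 34 mm high in all, about 30 g. Origin: centre of the foot's underside, z along the cone.
- point5: One of six alike turned steel points of the batch in the bin: hexagonal foot 20 mm across flats and 10 mm high, with a cone on it, 34 mm high in all, about 30 g. Origin: centre of the foot's underside, z along the cone.
- ring_gauge: Bystander: plain steel ring, 80 mm outside, 60 mm bore, 25 mm high, lying flat. Origin: centre of its underside.
- slug: Bystander: solid steel cylinder, 54 mm diameter, 45 mm high, standing. Origin: centre of its underside.
- vblock: Bystander: dark steel V-block, 60 x 45 x 39 mm. Origin: centre of its underside.
- plug: Bystander: small steel cylinder, 26 mm diameter, 36 mm high, standing. Origin: centre of its underside.
- driver: Bystander: screwdriver with a black handle, lying on the bench. Origin: on its underside, near its middle.

How it is judged:
By the outcome, as a careful person would: the job done as asked, in the order asked, and still so for the second after the job is handed in, with the robot touching nothing.
It also fails if it takes over 64 s, if anything falls off the work surface, if the arm or the gripper's body presses on something with over 40 N, if the wrist force passes 120 N, or if a joint passes its speed limit or range.

## Working session

There is one attempt and no reset: what is moved stays moved. The work goes in short steps, Python scripts to look and compute and a shell command to move; the robot and the scene stay as the last step left them, time stands still between calls to the robot, and variables do not carry over. Pictures are saved under pics/ and viewed, at most 10 in all, crops included, and the job is handed in when it is done.

```bash
ls; mkdir -p pics
python3 - <<'E'
from station import r, eyes
import cv2,numpy as np
a=eyes.capture("side");b=eyes.capture("top")
cv2.imwrite("pics/side0.png",a);cv2.imwrite("pics/top0.png",b)
print(r.read_state())
for n in("side","top"):print(n,eyes.camera_params(n))
E
```

```text
pics
station.py
steer.py
{'time_s': 0.1, 'joint_positions': array([ 9.45512895e-01,  5.28378522e-01,  1.43376941e+00, -8.78670787e-06,
        1.18140179e+00, -1.78476770e-01]), 'qd': array([-0.00027217,  0.00026086, -0.00320785, -0.00087229,  0.00144321,
       -0.00174246]), 'effort': array([-2.89748396e-04, -4.40984881e+01, -1.77150714e+01,  6.35026046e-02,
        5.34002529e-02, -4.68361009e-05]), 'tool_pos': array([0.26963865, 0.56313791, 0.23266771]), 'orientation': array([-6.95845423e-01, -3.06278195e+00,  2.83354513e-03]), 'contact_force': array([-0.2614762 , -0.75177798,  0.06988421]), 'wrist_torque': array([-0.03014697,  0.06263707, -0.03597584]), 'finger_force': 0.0, 'gripper_width': 0.08697135052728068}
side {'camera_matrix': array([[360.87413874,   0.        , 256.78500718],
       [  0.        , 360.87413874, 195.25224682],
       [  0.        ,   0.        ,   1.        ]]), 'R': array([[-0.98545883, -0.16839686, -0.02265799],
       [-0.09341359,  0.64832491, -0.75561148],
       [ 0.14193234, -0.74250745, -0.65462807]]), 't': array([0.51294415, 0.20725587, 0.96021971])}
top {'camera_matrix': array([[432.72487195,   0.        , 249.34769112],
       [  0.        , 432.72487195, 193.27200181],
       [  0.        ,   0.        ,   1.        ]]), 'R': array([[-1.25630825e-02, -9.99919382e-01, -1.84367247e-03],
       [-9.94615965e-01,  1.26860871e-02, -1.02850111e-01],
       [ 1.02865208e-01,  5.41631644e-04, -9.94695157e-01]]), 't': array([-0.05765045,  0.55643714,  1.5887269 ])}
```

View pics/side0.png

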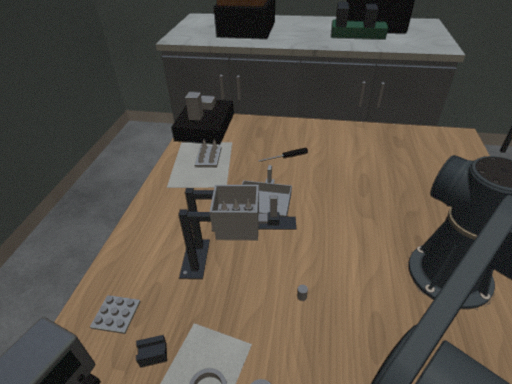

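View pics/top0.png

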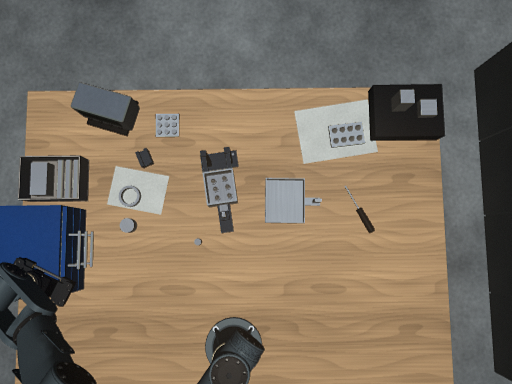

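Run:
```python
import cv2,numpy as np
b=cv2.imread("pics/top0.png");a=cv2.imread("pics/side0.png")
cv2.imwrite("pics/topc.png",cv2.resize(b[142:252,180:330],None,fx=5,fy=5,interpolation=cv2.INTER_CUBIC))
cv2.imwrite("pics/sidec.png",cv2.resize(a[155:285,165:315],None,fx=4.5,fy=4.5,interpolation=cv2.INTER_CUBIC))
```

```text
(no output)
```

View pics/topc.png

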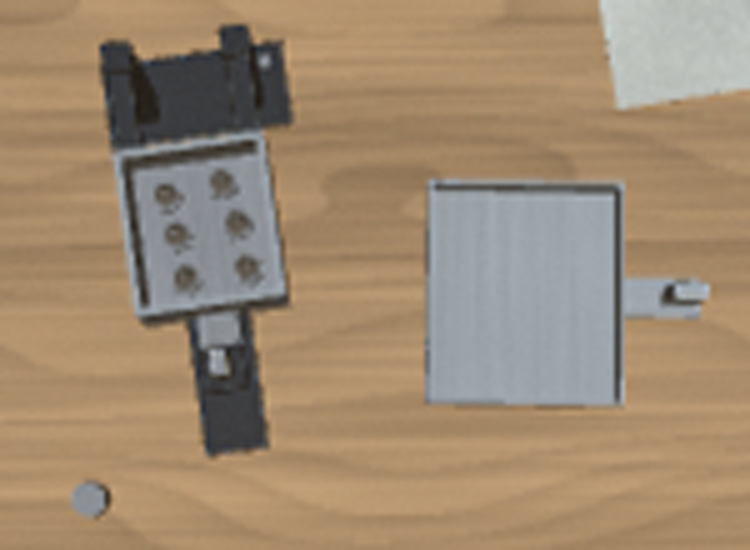

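View pics/sidec.png

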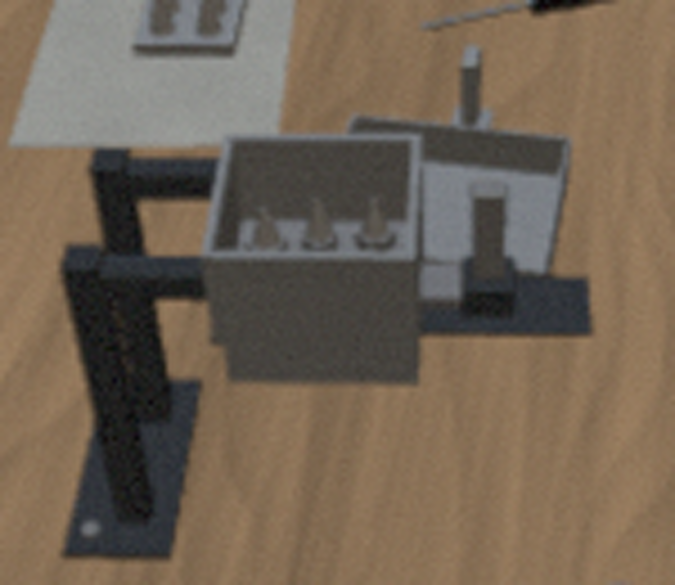

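The top crop shows the bin's rim corners at about (115,152), (265,133), (288,300), (140,322), with the latch tab's top at (217,361). The tray's rim corners are at (430,182), (625,182), (624,405), (426,403), with the pull tab's top at (692,291). The side crop shows the tray on the bin's far (-y) side, and nothing under the bin.

```bash
cat > h.py <<'E'
from station import r, eyes
import numpy as np, cv2
def ray(n,uv,z,P=None):
    P=P or eyes.camera_params(n);K,R,t=P["camera_matrix"],P["R"],P["t"]
    c=-R.T@t;d=R.T@np.linalg.solve(K,[uv[0],uv[1],1.]);return c+d*(z-c[2])/d[2]
def proj(n,X):
    P=eyes.camera_params(n);p=P["camera_matrix"]@(P["R"]@np.array(X)+P["t"]);return p[:2]/p[2]
def tool():
    s=r.read_state();return s["tool_pos"],cv2.Rodrigues(s["orientation"])[0]
def rel(target,yaw):  # TCP target -> offset in tool axes; yaw = wanted world heading of the tool's y line
    p,R=tool();a=np.arctan2(R[1,1],R[0,1]);d=(yaw-a+np.pi/2)%np.pi-np.pi/2
    print("tool offset",np.round(R.T@(np.array(target)-p),4),"turn about tool z",round(-d,3),"tool x,y",np.round(R[:2,0],3),np.round(R[:2,1],3))
E
python3 - <<'E'
from h import *
f=lambda L,z:np.array([ray("top",(180+(x+.5)/5-.5,142+(y+.5)/5-.5),z) for x,y in L])
B=f([(115,152),(265,133),(288,300),(140,322)],.23);T=f([(430,182),(625,182),(624,405),(426,403)],.04)
for q in(B,T):
    print(q[:,:2].round(4),"c",q.mean(0).round(4)); a=(q[0]+q[1]-q[2]-q[3])/2;b=(q[0]+q[3]-q[1]-q[2])/2
    print(np.linalg.norm(a),np.linalg.norm(b),"yaw",np.arctan2(a[1],a[0]),np.arctan2(-b[0],b[1]))
print("latchtab",f([(217,361)],.235),"traytab",f([(692,291)],.072), "plug",f([(90,498)],.036))
rel([.55,-.3,.2],0)
P=eyes.camera_params("wrist");p,R=tool();print("wrist cam in tool",R.T@(-P["R"].T@P["t"]-p))
E
```

```text
[[ 0.6071  0.088 ]
 [ 0.6185 -0.0107]
 [ 0.508  -0.0248]
 [ 0.4949  0.0718]] c [0.5571 0.0311 0.23  ]
0.1123524877145153 0.09845181955058704 yaw 0.1348404630086462 0.1249060176346663
[[ 0.6109 -0.1259]
 [ 0.609  -0.2712]
 [ 0.4433 -0.2662]
 [ 0.4466 -0.1203]] c [ 0.5274 -0.1959  0.04  ]
0.1651209135657165 0.1455603530752491 yaw -0.03223762210302504 -0.017779628704453848
latchtab [[0.46849691 0.02146871 0.235     ]] traytab [[ 0.52417796 -0.31361234  0.072     ]] plug [[0.38006664 0.12790896 0.036     ]]
tool offset [-0.6258 -0.6572  0.0337] turn about tool z 1.124 tool x,y [-0.902  0.432] [0.432 0.902]
wrist cam in tool [ 0.07972106 -0.00114509 -0.15074395]
```

```bash
m="python3 steer.py"
$m '0 0 -0.04 0 0.087;0 0 -0.04 0 0.087;0 0 -0.04 0 0.087;-0.0253 -0.0284 0 0 0.087;-0.0253 -0.0284 0 0 0.087;-0.0253 -0.0284 0 0 0.087;-0.0253 -0.0284 0 0 0.087;-0.0253 -0.0284 0 0 0.087;-0.0253 -0.0284 0 0 0.087' 
$m '-0.0253 -0.0284 0 0 0.087;-0.0253 -0.0284 0 0 0.087;-0.0253 -0.0284 0 0 0.087;-0.0253 -0.0284 0 0 0.087;-0.0253 -0.0284 0 0 0.087;-0.0253 -0.0284 0 0 0.087;-0.0253 -0.0284 0 0 0.087;-0.0253 -0.0284 0 0 0.087;-0.0253 -0.0284 0 0 0.087;-0.0253 -0.0284 0 0 0.087'
$m '-0.0253 -0.0284 0 0 0.087;-0.0253 -0.0284 0 0 0.087;-0.0253 -0.0284 0 0 0.087;-0.0253 -0.0284 0 0 0.087;-0.0253 -0.0284 0 0 0.087;-0.0253 -0.0284 0 0 0.087;-0.0253 -0.0284 0 0 0.087;-0.0253 -0.0284 0 0 0.087;-0.0253 -0.0284 0 0 0.087'
python3 -c "
from h import *
rel([.524,-.3136,.2],1.546);print(r.read_state()['joint_positions'].round(3))"
```

```text
time_s: 0.85
tool_pos: [0.333, 0.3425, 0.3532]
orientation: [-0.695, -3.063, 0.001]
contact_force: [0.9, -0.2, 0.3]
gripper_width: 0.0871
finger_force: 0.0
time_s: 1.68
tool_pos: [0.4385, -0.0228, 0.3534]
orientation: [-0.696, -3.063, -0.0]
contact_force: [0.7, 0.2, -0.6]
gripper_width: 0.0868
finger_force: 0.0
time_s: 2.43
tool_pos: [0.5336, -0.3516, 0.3529]
orientation: [-0.696, -3.062, -0.001]
contact_force: [-0.0, 0.6, 0.8]
gripper_width: 0.087
finger_force: 0.0
tool offset [0.0249 0.03   0.1529] turn about tool z -0.422 tool x,y [-0.902  0.432] [0.432 0.902]
[-0.757  0.445  1.238  0.     1.459 -1.881]
```

```bash
m="python3 steer.py"
$m '0.0249 0.030 0 0.1226 0.087;0 0 0.038 0.1226 0.087;0 0 0.038 0.1226 0.087;0 0 0.038 0.1226 0.087;0 0 0.038 0.1226 0.087;0 0 0 0.1226 0.087;0 0 0 0.1226 0.087;0 0 0 0.1226 0.087;0 0 0 0.1226 0.087;0 0 0 0.1226 0.087' >/dev/null
$m '0 0 0 0.1226 0.087;0 0 0 0.1226 0.087;0 0 0 0.1226 0.087;0 0 0 0.1226 0.087;0 0 0 0.1226 0.087;0 0 0 0.1226 0.087;0 0 0 0.1226 0.087;0 0 0 0.1226 0.087;0 0 0 0.1226 0.087;0 0 0 0.1226 0.087' >/dev/null
$m '0 0 0 0.1226 0.087;0 0 0 0.1226 0.087;0 0 0 0.1226 0.087;0 0 0 0.1226 0.087;0 0 0 0.1226 0.087;0 0 0 0.1226 0.087;0 0 0 0.1226 0.087;0 0 0 0.1226 0.087;0 0 0 0.1226 0.087;0 0 0 0.1226 0.087' >/dev/null
$m '0 0 0 0.1226 0.087;0 0 0 0.1226 0.087;0 0 0 0.1226 0.087;0 0 0 0.1226 0.087;0 0 0 0.1226 0.087;0 0 0 0 0.087'
python3 -c "
from h import *
print(r.read_state()['joint_positions'].round(3))
rel([.524,-.3136,.05],1.546)
cv2.imwrite('pics/w1.png',eyes.capture('wrist'))
print(proj('wrist',[.524,-.3136,.072]))"
```

```text
time_s: 5.43
tool_pos: [0.5238, -0.3119, 0.201]
orientation: [2.191, -2.252, -0.002]
contact_force: [0.8, 0.3, 0.4]
gripper_width: 0.0868
finger_force: 0.0
[-0.72   0.545  1.505 -0.     1.094  2.449]
tool offset [ 0.0018 -0.0004  0.151 ] turn about tool z 1.568 tool x,y [-0.027 -1.   ] [-1.     0.027]
[252.48345665 183.06160087]
```

View pics/w1.png

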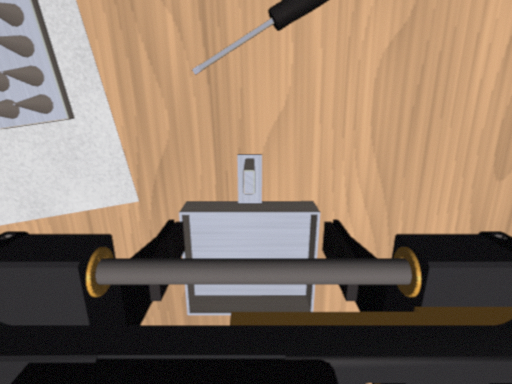

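The tab shows upright at about (250,180), against my predicted (252,183), and it lies centred between the fingers. Nothing is in the way of the descent.

```bash
m="python3 steer.py"
$m '0.0018 0 0.04 0 0.087;0 0 0.04 0 0.087;0 0 0.04 0 0.087;0 0 0.02 0 0.087;0 0 0.02 0 0.087;0 0 0 0 0.087;0 0 0 0 0' 40
$m '0 0 0 0 0;0 0 0 0 0;0 0 0 0 0;0 0 0 0 0;0 0 0 0 0;0 0 0 0 0' 40
python3 -c "
from h import *
rel([.568,-.087,.04],0.13)"
```

```text
time_s: 6.07
tool_pos: [0.5235, -0.3134, 0.0405]
orientation: [2.195, -2.247, -0.005]
contact_force: [0.7, -0.3, 0.7]
gripper_width: 0.0846
finger_force: 0.0
time_s: 6.57
tool_pos: [0.5243, -0.3141, 0.0422]
orientation: [-2.193, 2.249, -0.002]
contact_force: [-0.3, 0.5, -0.1]
gripper_width: 0.048
finger_force: 0.0
tool offset [-0.2282 -0.0379  0.0021] turn about tool z -0.155 tool x,y [-0.025 -1.   ] [-1.     0.025]
```

```bash
m="python3 steer.py"
$m '0 0 0 0 0;0 0 0 0 0;0 0 0 0 0;0 0 0 0 0;0 0 0 0 0;0 0 0 0 0;0 0 0 0 0;0 0 0 0 0;0 0 0 0 0' 40
python3 -c "
from h import *
rel([.568,-.087,.042],0.13)"
```

```text
time_s: 7.32
tool_pos: [0.5242, -0.314, 0.0415]
orientation: [-2.193, 2.25, -0.0]
contact_force: [0.2, 0.2, -0.5]
gripper_width: 0.0116
finger_force: 39.9
tool offset [-0.228  -0.038  -0.0005] turn about tool z -0.155 tool x,y [-0.025 -1.   ] [-1.     0.025]
```

```bash
m="python3 steer.py"
$m '0 0 0 -0.039 0;0 0 0 -0.039 0;0 -0.012 0 -0.039 0;0 -0.019 0 -0.038 0;0 -0.019 0 0 0;0 -0.015 0 0 0;0 -0.008 0 0 0;0 0 0 0 0' 50
python3 -c "
from h import *
rel([.568,-.087,.042],0.13)"
```

```text
time_s: 7.98
tool_pos: [0.5979, -0.3059, 0.0415]
orientation: [-2.362, 2.071, -0.002]
contact_force: [0.2, -0.8, 0.4]
gripper_width: 0.0118
finger_force: 49.9
tool offset [-0.2209  0.001  -0.0006] turn about tool z 0.001 tool x,y [ 0.131 -0.991] [-0.991 -0.131]
```

```bash
m="python3 steer.py"
$m '-0.01 0.001 0 0 0;-0.02 0 0 0 0;-0.02 0 0 0 0;-0.02 0 0 0 0;-0.02 0 0 0 0;-0.02 0 0 0 0;-0.02 0 0 0 0;-0.02 0 0 0 0;-0.02 0 0 0 0;-0.02 0 0 0 0'
$m '-0.015 0 0 0 0;-0.01 0 0 0 0;-0.006 0 0 0 0;0 0 0 0 0'
python3 - <<'E'
from h import *
rel([.568,-.087,.042],0.13)
print(r.read_state()['joint_positions'].round(3))
a=eyes.capture("side");b=eyes.capture("top")
cv2.imwrite("pics/s2.png",np.hstack([cv2.resize(b[142:272,180:310],None,fx=3,fy=3,interpolation=2),cv2.resize(a[155:285,165:295],None,fx=3,fy=3,interpolation=2)]))
E
```

```text
time_s: 8.82
tool_pos: [0.5695, -0.1169, 0.0415]
orientation: [2.359, -2.074, -0.001]
contact_force: [-0.2, -1.8, -0.9]
gripper_width: 0.0115
finger_force: 49.9
time_s: 9.15
tool_pos: [0.5663, -0.0858, 0.0415]
orientation: [2.362, -2.072, -0.002]
contact_force: [-0.6, 1.5, -0.9]
gripper_width: 0.0116
finger_force: 49.9
tool offset [ 0.0014 -0.0015 -0.0005] turn about tool z 0.001 tool x,y [ 0.13  -0.991] [-0.991 -0.13 ]
[-3.460e-01  7.390e-01  1.699e+00  1.000e-03  7.040e-01  2.665e+00]
```

View pics/s2.png

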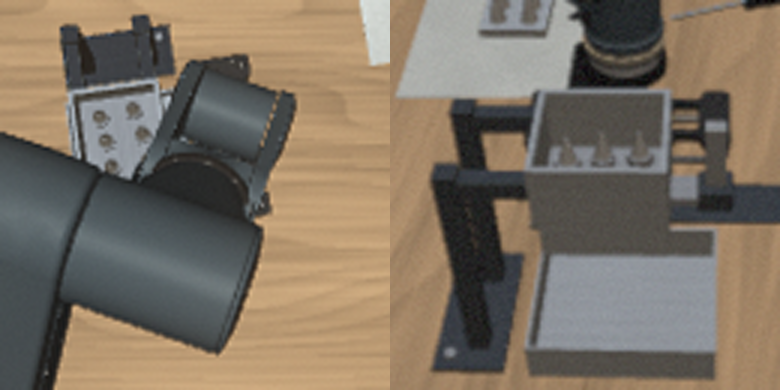

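The tray lies below the bin; in the right half (side view) its near rim runs from about (528,348) to (715,348). I'll check those corners against the calibration, then let go.

```bash
m="python3 steer.py"
python3 - <<'E'
from h import *
q=np.array([ray("side",(165+(x-390)/3-.33,155+y/3-.33),.04)[:2] for x,y in((528,348),(715,348))])
Y=.13;R=np.array([[np.cos(Y),-np.sin(Y)],[np.sin(Y),np.cos(Y)]])
print("near rim corners in bin frame",(q-[.557,.031])@R, "expect y .073, x +-.083")
E
$m '0 0 0 0 0.087;0 0 0 0 0.087;0 0 0 0 0.087;0 0 0 0 0.087;0 0 0 0 0.087;0 0 0 0 0.087' 50
$m '0 0 0 0 0.087;0 0 0 0 0.087;0 0 -0.02 0 0.087;0 0 -0.04 0 0.087;0 0 -0.04 0 0.087;0 0 -0.04 0 0.087;0 0 -0.04 0 0.087;0 0 -0.04 0 0.087;0 0 -0.04 0 0.087;0 0 0 0 0.087'
python3 -c "
from h import *
print(r.read_state()['joint_positions'].round(3))
rel([.4670,.0200,.32],1.70)"
```

```text
near rim corners in bin frame [[ 0.07439404  0.07769848]
 [-0.08688808  0.07415081]] expect y .073, x +-.083
time_s: 9.75
tool_pos: [0.5672, -0.0874, 0.0416]
orientation: [-2.36, 2.073, -0.0]
contact_force: [0.5, 0.3, -0.9]
gripper_width: 0.0436
finger_force: 0.0
time_s: 10.58
tool_pos: [0.5716, -0.0885, 0.3108]
orientation: [-2.356, 2.068, -0.027]
contact_force: [1.9, -0.8, 1.3]
gripper_width: 0.087
finger_force: 0.0
[-0.347  0.376  1.469 -0.     1.278  2.665]
tool offset [-0.121   0.0895 -0.0117] turn about tool z -1.57 tool x,y [ 0.13  -0.992] [-0.991 -0.13 ]
```

```bash
m="python3 steer.py"
$m '0 0 0 -0.12 0.087;0 0 0 -0.12 0.087;0 0 0 -0.12 0.087;0 0 0 -0.12 0.087;0 0 0 -0.12 0.087;0 0 0 -0.12 0.087;0 0 0 -0.12 0.087;0 0 0 -0.12 0.087;0 0 0 -0.12 0.087;0 0 0 -0.12 0.087' >/dev/null
$m '0 0 0 -0.12 0.087;0 0 0 -0.12 0.087;0 0 0 -0.12 0.087;0 0 0 -0.01 0.087;-0.0225 -0.03 0 0 0.087;-0.0225 -0.03 0 0 0.05;-0.0225 -0.03 0 0 0.05;-0.0225 -0.03 0 0 0.05;0 0 0 0 0.05'
python3 -c "
from h import *
print(r.read_state()['joint_positions'].round(3))
rel([.4670,.0200,.207],1.70)
b=eyes.capture('top')
cv2.imwrite('pics/w3.png',eyes.capture('wrist'))
for X in ([.4685,.0215,.235],[.4657,.0191,.235]):print(proj('wrist',X))"
```

```text
time_s: 12.17
tool_pos: [0.4556, 0.0247, 0.3007]
orientation: [-3.131, -0.203, 0.012]
contact_force: [-0.9, 0.3, -0.7]
gripper_width: 0.0679
finger_force: 0.0
[-0.193  0.215  1.743  0.002  1.192  1.248]
tool offset [0.0113 0.0066 0.0936] turn about tool z 0.0 tool x,y [0.992 0.129] [ 0.129 -0.992]
[252.7196273  196.42125853]
[255.22199892 200.04694876]
```

View pics/w3.png

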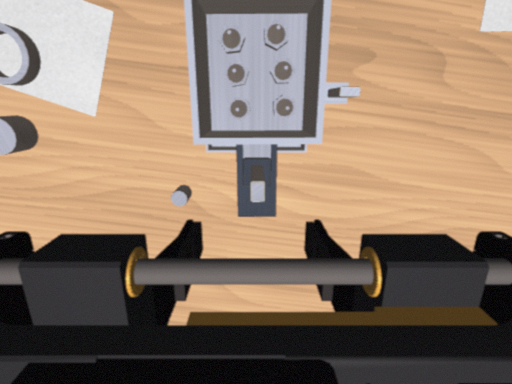

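The latch tab's bright top is at about (258,190), with its dark rear face above it. All six points are in the bin and the tray rim shows in front of it. I'll refine the tab position from this.

Run:
```python
from h import *
X=ray("wrist",(258,190.5),.235);print(X); rel([X[0],X[1],.207],1.70)
```

```text
[0.47399072 0.01795293 0.235     ]
tool offset [0.0118 0.0047 0.0948] turn about tool z -0.0 tool x,y [0.992 0.128] [ 0.128 -0.992]
```

```bash
m="python3 steer.py"
$m '0.007 0.0043 0.02 0 0.05;0 0 0.03 0 0.05;0 0 0.03 0 0.05;0 0 0.015 0 0.05;0 0 0 0 0.05;0 0 0 0 0;0 0 0 0 0;0 0 0 0 0;0 0 0 0 0;0 0 0 0 0' 30
$m '0 0 0 0 0;0 0 0 0 0;0 0 0 0 0;0 0 0 0 0;0 0 0 0 0;0 0 0 0 0' 30
python3 -c "
from h import *
rel([.469,.019,.207],1.70)"
```

```text
time_s: 13.1
tool_pos: [0.4707, 0.0168, 0.2076]
orientation: [3.134, 0.202, 0.004]
contact_force: [0.3, -0.0, 0.5]
gripper_width: 0.0241
finger_force: 0.0
time_s: 13.6
tool_pos: [0.4698, 0.0204, 0.2073]
orientation: [-3.129, -0.2, -0.002]
contact_force: [-0.3, 12.5, 5.2]
gripper_width: 0.012
finger_force: 30.0
tool offset [-0.0009  0.0013  0.0003] turn about tool z -0.002 tool x,y [0.992 0.127] [ 0.127 -0.992]
```

```bash
m="python3 steer.py"
$m '0 -0.0025 0 0 0;-0.006 0 0 0 0;-0.008 0 0 0 0;-0.008 0 0 0 0;-0.008 0 0 0 0;-0.005 0 0 0 0;0 0 0 0 0;0 0 0 0 0;0 0 0 0 0;0 0 0 0 0'
python3 - <<'E'
from h import *
a=eyes.capture("side");w=eyes.capture("wrist")
cv2.imwrite("pics/s4.png",np.hstack([cv2.resize(w,(400,300)),cv2.resize(a[160:280,175:295],(300,300),interpolation=2)]))
E
```

```text
time_s: 14.43
tool_pos: [0.4342, 0.0157, 0.2073]
orientation: [-3.134, -0.201, 0.001]
contact_force: [-2.1, 5.4, 7.5]
gripper_width: 0.0118
finger_force: 30.0
```

View pics/s4.png

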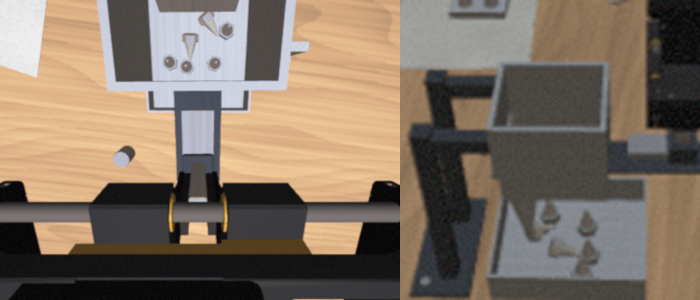

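The floor hangs open and the bin is empty. The wrist half shows all six points in the tray, at (208,22), (227,30), (190,45), (169,62), (187,66) and (215,62). Next I release the bolt and return to the tray tab.

```bash
m="python3 steer.py"
$m '0 0 0 0 0.05;0 0 0 0 0.05;0 0 0 0 0.05;0 0 0 0 0.05;0 0 0 0 0.05;0 0 0 0 0.05;0 0 -0.02 0 0.05;0 0 -0.04 0 0.05;0 0 -0.04 0 0.087;0 0 0 0 0.087'
python3 -c "
from h import *
rel([.567,-.0865,.31],1.70)"
```

```text
time_s: 15.37
tool_pos: [0.4395, 0.014, 0.3132]
orientation: [3.131, 0.202, 0.023]
contact_force: [1.4, -0.9, 0.4]
gripper_width: 0.0566
finger_force: 0.0
tool offset [0.1135 0.116  0.0054] turn about tool z -0.0 tool x,y [0.992 0.129] [ 0.129 -0.992]
```

```bash
m="python3 steer.py"
$m '0.028 0.029 0 0 0.087;0.028 0.029 0 0 0.087;0.028 0.029 0 0 0.087;0.0295 0.029 0 0 0.087;0 0 0 0.12 0.087;0 0 0 0.12 0.087;0 0 0 0.12 0.087;0 0 0 0.12 0.087;0 0 0 0.12 0.087;0 0 0 0.12 0.087' >/dev/null
$m '0 0 0 0.12 0.087;0 0 0 0.12 0.087;0 0 0 0.12 0.087;0 0 0 0.12 0.087;0 0 0 0.12 0.087;0 0 0 0.12 0.087;0 0 0 0.12 0.087;0 0 0 0.01 0.087;0 0 0 0 0.087;0 0 0 0 0.087'
python3 - <<'E'
from h import *
rel([.567,-.0865,.0415],.13)
w=eyes.capture("wrist");cv2.imwrite("pics/w5.png",w);print(proj("wrist",[.567,-.0865,.072]))
E
```

```text
time_s: 17.03
tool_pos: [0.5623, -0.0855, 0.3063]
orientation: [2.363, -2.07, -0.0]
contact_force: [0.1, 1.1, -0.3]
gripper_width: 0.087
finger_force: 0.0
tool offset [ 0.0016 -0.0046  0.2648] turn about tool z 0.002 tool x,y [ 0.132 -0.991] [-0.991 -0.132]
[249.4073456  162.25196612]
```

View pics/w5.png

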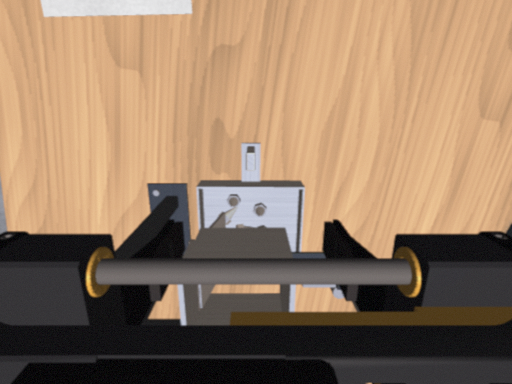

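The tab is at about (251,158), within a few pixels of the predicted (249,162), so the tray hasn't moved. I'll descend and grip.

```bash
m="python3 steer.py"
$m '0.0016 -0.0046 0.04 0 0.087;0 0 0.04 0 0.087;0 0 0.04 0 0.087;0 0 0.04 0 0.087;0 0 0.04 0 0.087;0 0 0.03 0 0.087;0 0 0.02 0 0.087;0 0 0.013 0 0.087;0 0 0 0 0.087;0 0 0 0 0' 50
$m '0 0 0 0 0;0 0 0 0 0;0 0 0 0 0;0 0 0 0 0;0 0 0 0 0;0 0 0 0 0;0 0 0 0 0;0 0 0 0 0;0 0 0 0 0;0 0 0 0 0' >/dev/null
$m '0 0 0 0 0;0 0 0 0 0;0 0 0 0 0;0 0 0 0 0;0 0 0 0 0;0 0 0 0 0'
python3 -c "
from h import *
rel([.59,-.30,.042],.13)"
```

```text
time_s: 17.92
tool_pos: [0.5669, -0.0865, 0.0429]
orientation: [2.361, -2.072, -0.002]
contact_force: [-0.0, -0.3, -0.2]
gripper_width: 0.0848
finger_force: 0.0
time_s: 19.25
tool_pos: [0.567, -0.0865, 0.0435]
orientation: [2.36, -2.073, -0.0]
contact_force: [-0.2, -1.0, -0.9]
gripper_width: 0.0118
finger_force: 50.0
tool offset [0.2147 0.0048 0.0015] turn about tool z -0.0 tool x,y [ 0.129 -0.992] [-0.992 -0.129]
```

```bash
m="python3 steer.py"
$m '0.004 0 0 0 0;0.009 0 0 0 0;0.014 0 0 0 0;0.016 0 0 0 0;0.016 0 0 0 0;0.016 0 0 0 0;0.016 0 0 0 0;0.016 0 0 0 0;0.016 0 0 0 0;0.016 0 0 0 0' 50
$m '0.016 0 0 0 0;0.016 0 0 0 0;0.014 0 0 0 0;0.01 0 0 0 0;0.005 0 0 0 0;0 0 0 0 0;0 0 0 0 0.087;0 0 0 0 0.087;0 0 0 0 0.087;0 0 0 0 0.087'
$m '0 0 0 0 0.087;0 0 0 0 0.087;0 0 0 0 0.087;0 0 0 0 0.087;0 0 0 0 0.087;0 0 -0.015 0 0.087;0 0 -0.035 0 0.087;0 0 -0.04 0 0.087;0 0 -0.04 0 0.087;0 0 -0.04 0 0.087'
$m '0 0 -0.04 0 0.087;0 0 -0.04 0 0.087;0.02 0 0 0 0.087;0.02 0 0 0 0.087;0 0 0 0 0.087;0 0 0 0 0.087'
python3 - <<'E'
from h import *
a=eyes.capture("side");b=eyes.capture("top")
cv2.imwrite("pics/s6.png",np.hstack([cv2.resize(b[130:270,120:310],(407,300),interpolation=2),cv2.resize(a[130:280,160:330],(340,300),interpolation=2)]))
E
```

```text
time_s: 20.08
tool_pos: [0.585, -0.2259, 0.0435]
orientation: [-2.36, 2.074, 0.001]
contact_force: [-1.8, 4.3, 1.7]
gripper_width: 0.0118
finger_force: 50.0
time_s: 20.92
tool_pos: [0.5932, -0.2846, 0.0437]
orientation: [2.361, -2.072, 0.001]
contact_force: [-0.2, 0.1, -0.5]
gripper_width: 0.0306
finger_force: 0.0
time_s: 21.75
tool_pos: [0.5926, -0.2846, 0.2151]
orientation: [2.36, -2.073, -0.001]
contact_force: [0.0, -0.6, -0.3]
gripper_width: 0.0861
finger_force: 0.0
time_s: 22.25
tool_pos: [0.5977, -0.325, 0.2933]
orientation: [-2.359, 2.074, 0.001]
contact_force: [-0.3, 0.7, -0.1]
gripper_width: 0.0871
finger_force: 0.0
```

View pics/s6.png

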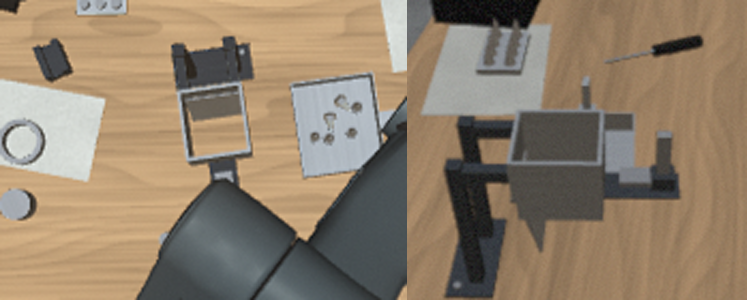

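The left half (top view) shows the tray at about (292–378, 75–178), fully clear of the bin at (180–248, 82–165). The six points are in it, at (342,99), (356,106), (329,119), (315,136), (329,138) and (351,132). The gripper is up and free, so I'll hand in.

```bash
python3 -c "
from station import r, eyes
print(r.close_job())"
```

```text
the job is handed in; nothing more can be done
None
```

The job is handed in after about 22 s of robot time: the tray stands clear on the right of the bin with all six points in it, the gripper has let go, and I saw no sign of the other things being disturbed (the verdict itself was not shown).

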